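# Refill the battery dispenser

### The job

Lift the blue cover off the battery dispenser by its steel loop and lay it flat, loop up, on the cork mat. Then load both loose batteries into the dispenser's open bay one after the other, each lying across the chute with its plus end (yellow band and nub) towards the red side wall, so that they roll down under the clear roof and come to rest squarely against the front stop and each other. Leave everything else on the shelf where it is.

Things in the scene. Friction and masses are not known exactly. Their poses are not given: they have to be found in the camera images.
- chute_load (a point): Middle of the dispenser's open loading bay, on the surface of its runners, 90 mm above the shelf. Level axes: x uphill along the chute (it falls towards -x at 16 degrees), y to the red side wall (black wall at -y), z up. The bay is open above from x = -80 to +80 mm, 80 mm wide between walls (tapering over its lowest 60 mm to 67 mm, the width of the run below); its wall tops are level, 36 mm above this point
- chute: The fixed battery dispenser, 290 mm long, 88 mm wide, 126 mm tall without cover; axes as the loading bay's, origin on the shelf 65 mm downhill of its middle. A battery rolls on two steel runners that carry its ends; between them is an open gap 36 mm wide, where fingers may reach below the runners. Side walls 4 mm thick; walls and runners are smooth and slippery
- chute_stop (a point): Where the centre of the first battery comes to rest against the front stop, under a clear roof that lies 40 mm above the runners and starts at the bay's lower end; the second battery stops 33 mm uphill of it. Axes as the loading bay's
- cover_loop (a point): Middle of the steel loop's grip bar on the loose blue cover (0.12 kg): a round bar 10 mm thick, 60 mm long along y, 36 mm above the plate's top. Plate 166 mm (x) by 100 mm (y), with 8 mm skirts hanging outside the bay's walls; laid on a flat surface, the bar's middle is 48 mm above it. It starts closing the bay, axes parallel to the dispenser's; z up
- cell_a_center (a point): One D-size battery, a black cylinder 34 mm in diameter and 61.5 mm long over all, lying on its side on the shelf, with a broad yellow band and a small steel nub at its plus end; mass about 0.14 kg. The point is the centre of the cylinder (17 mm above the shelf); its x axis runs along the battery and points to the plus end
- cell_a_plus (a point): Tip of the plus nub of that battery, 30.75 mm from its centre
- cell_b_center (a point): The other D-size battery, a black cylinder 34 mm in diameter and 61.5 mm long over all, lying on its side on the shelf, with a broad yellow band and a small steel nub at its plus end; mass about 0.14 kg. The point is the centre of the cylinder (17 mm above the shelf); its x axis runs along the battery and points to the plus end
- cell_b_plus (a point): Tip of the plus nub of the other battery, 30.75 mm from its centre
- mat: Cork mat fixed to the shelf, 220 mm (x) by 150 mm (y), 3 mm thick, origin under its centre
- key_tin: Aluminium key tin with a slide latch, 110 x 75 x 36 mm, origin under its centre; not to be disturbed
- salt_pig: White ceramic salt pig with a dark side mouth, 110 mm in diameter, 116 mm tall, origin under its centre; not to be disturbed
- egg_cup: Wooden egg cup, 48 mm in diameter, 60 mm tall, origin under its centre; not to be disturbed
- bell: Small steel bell, 72 mm in diameter, 72 mm tall, origin under its centre; not to be disturbed
Things that resemble listed ones, but are neither listed nor needed, are in the scene too. Leave any pink look-alike of the part that bears cell_b_center alone. What is shaped like the part that bears cover_loop but orange is not meant.

How it is judged:
By the outcome, as a careful person would: the job done as asked, in the order asked, and still so for the second after the job is handed in, with the robot touching nothing.
It also fails if it takes over 72 s, if anything falls off the work surface, if the arm or the gripper's body presses on something with over 40 N, if the wrist force passes 120 N, or if a joint passes its speed limit or range.

### The arm

A 6-joint arm with a two-finger parallel gripper is mounted at the origin on the work surface. World frame = base frame: x ahead of the robot, y to its left, z up, the work surface at z = 0. Lengths are in m, angles in degrees, forces in N, time in s.
With the tool pointing down it reaches from about 0.25 to 0.725 m from the base axis. Payload 9.7 kg.
Tool frame: the origin (TCP) lies midway between the tips of the shut fingers; the grasp point (between the pads) lies bot.grasp_offset behind it (bot.grasp_offset is the distance from the TCP to the grasp point, in m); x points along the fingers, y is the direction in which the jaws open and shut, and the axes are right-handed (so a half turn about x gives the same grasp; the last joint's range is limited). The gripper opens to 85 mm and grips with 20 to 120 N. Pads are 22 mm wide; open, the fingers measure 114 mm over their backs; the gripper's body (76 mm by 85 mm) begins 54 mm behind the grasp point. The pads swing forward as they close: fully open they stand 13 mm farther back than shut.
Start: joints at [-68.067, 4.979, 10.078, 95.1, 0, 90], TCP at [0.205, -0.51, 0.231] pointing down, gripper open.
Joint ranges: [-179.16, 179.16], [-48.56, 103.87], [-65.8, 70.77], [-126.05, 130.52], [-82.76, 87.17], [-180, 180]. Speed limits (degrees/s): [127.2, 127.2, 147.25, 180, 180, 180].

### API

Orientations are given as [roll, pitch, yaw] about the fixed x, y, z axes, in that order (R = Rz(yaw) Ry(pitch) Rx(roll)).
In Python, from workcell import status, camera, bot gives the robot as it stands.
- The arm moves only by the shell command python3 -m jog 'ROWS' [OPENING] [FORCE]. ROWS is text: rows parted by semicolons, each of 4 numbers parted by spaces: the shift along the tool's x, y, z in mm, then the turn about the tool's x in degrees. A call has exactly 8 rows; each row is the pose to reach, as a shift and turn from the pose commanded when the call began, along the tool's axes at that moment; what a row does not reach only later rows make up. A row lasts 1/8 s, in which the tool goes at most 62.5 mm and 10.7 degrees, less where a joint would pass 70% of its speed; a pose out of reach is approached as far as the arm can. A call with a gripper value outside its range is refused whole. OPENING is the opening, from 0 (shut) to 1 (fully open), set as the call begins (- or left out, the last holds). The fingers move at their own pace and stop on an object; FORCE is the grip in N (left out, the last holds). Time passes only in rows, so rows that repeat a pose let the fingers close, or fill a call up. It gives the time, the measured TCP pose, the force and the opening at its end, in the units of the state.
- status.get_obs(): the state, without advancing time (a new reading comes with each control period).
- camera(name): name is "scene" or "top" or "wrist"; returns a dict with "color" (400x640x3 uint8, red, green, blue), "vfov" (degrees; the focal length in pixels is half the picture's height over the tangent of half this angle, whatever the lens; pixels are square), "cx", "cy" (the principal point, pixels), "D" ([k1, k2, p1, p2, k3] as OpenCV has them; the pictures are not rectified), "rvec" (rotation vector, rad) and "tvec" (3), from world to camera coordinates, as OpenCV has them. Camera axes: x right, y down, z forward; pixel columns grow to the right and rows downward; lengths in m; the calibration is good to about 2 mm. A picture is of the moment at which its call begins. There is no depth.
- bot.job_done(): hands the job in, once; it reports no verdict.
The state is a dict: "time": time; "q": joint angles; "qd": joint speeds; "joint_efforts": joint torques, N m; "ee_pos": TCP position; "tcp_rot": TCP orientation; "wrist_force": force on the tool from outside, world axes, zero at the start; "torque": the same for the moment, N m; "opening": finger opening in m.
Only numpy, scipy, OpenCV 4.12 (cv2) and the standard library are available. Lean on these libraries where they do the work, as an engineer would, in place of code of your own. Each camera call takes 0.05 s, during which the arm holds its last target. There are 200 camera calls.

## Working session

There is one attempt and no reset: what is moved stays moved. The work goes in short steps, Python scripts to look and compute and a shell command to move; the robot and the scene stay as the last step left them, time stands still between calls to the robot, and variables do not carry over. Pictures are saved under pics/ and viewed, about 8 in all and at most 12, crops included, and the job is handed in when it is done.

```bash
ls; mkdir -p pics
python3 - <<'E'
from workcell import status,camera,bot
import cv2
print(status.get_obs(), bot.grasp_offset)
for n in("scene","top"):
    c=camera(n); cv2.imwrite(f"pics/{n}0.png",c["color"][:,:,::-1]); print({k:v for k,v in c.items() if k!="color"})
E
```

```text
pics
{'time': 0.0, 'q': array([-6.80677703e+01,  5.01113439e+00,  1.00322361e+01,  9.50979364e+01,
        1.10218188e-03,  9.00021667e+01]), 'qd': array([ 0.02691006, -0.04987927, -0.0459663 , -0.08032569,  0.10620469,
       -0.01362605]), 'joint_efforts': array([ 7.02972702e-04, -5.20388246e+01,  4.64807081e+01,  1.61281053e-02,
        4.41179679e-05,  1.13036083e-05]), 'ee_pos': array([ 0.20534923, -0.50997842,  0.23056286]), 'tcp_rot': array([-90.8196759 ,  89.92315743, 111.1103864 ]), 'wrist_force': array([-0.57509272,  0.69730419, -0.62644686]), 'torque': array([-0.00125786, -0.03145382,  0.0125116 ]), 'opening': 0.0850696951540961} 0.0187
{'vfov': 52.36828024698436, 'cx': 313.6959769539952, 'cy': 195.41812595058428, 'D': array([-0.00272563,  0.        ,  0.        ,  0.        ,  0.        ]), 'rvec': array([ 1.83764347,  1.52497113, -0.71047691]), 'tvec': array([-0.0541666, -0.25632  ,  1.4774298])}
{'vfov': 43.455057477096844, 'cx': 318.8103478282437, 'cy': 196.63734763789347, 'D': array([0.02606282, 0.        , 0.        , 0.        , 0.        ]), 'rvec': array([ 2.14269088, -2.18839694,  0.11605435]), 'tvec': array([-0.04749346,  0.57046237,  1.2771795 ])}
```

View pics/top0.png

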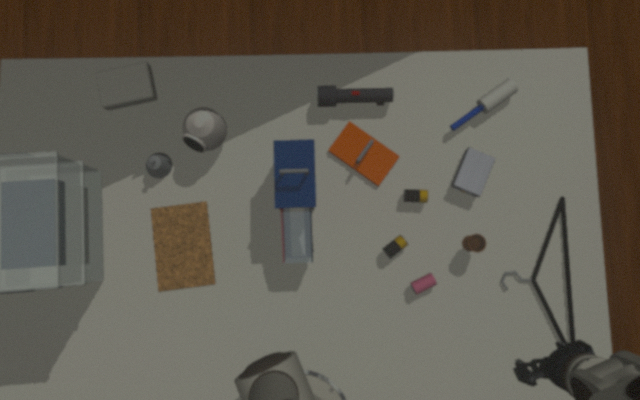

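View pics/scene0.png

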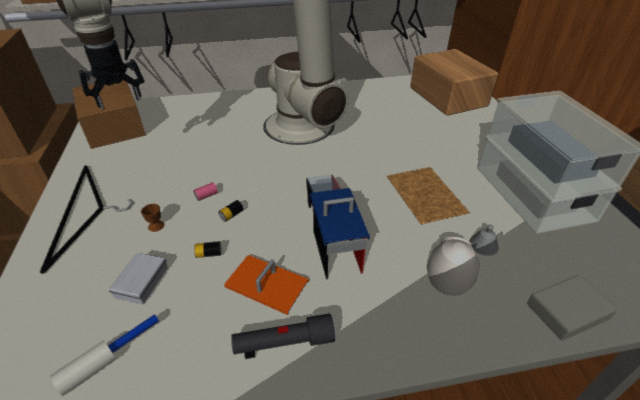

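The top view shows the cover at (295,173) with its bar at (293,171), and the chute running down-image. It also shows the mat at (183,246), the batteries at (416,196) and (396,246), the pink decoy at (424,284) and the orange decoy at (364,154). Next I'll measure these.

```bash
cat > h.py <<'E'
import numpy as np, cv2
from workcell import status,camera,bot
def cam(n,save=None):
    c=camera(n); f=200/np.tan(np.radians(c["vfov"]/2))
    c["K"]=np.array([[f,0,c["cx"]],[0,f,c["cy"]],[0,0,1]]); c["R"]=cv2.Rodrigues(c["rvec"])[0]
    if save: cv2.imwrite(f"pics/{save}.png",c["color"][:,:,::-1])
    return c
def cast(c,uv,z):
    p=cv2.undistortPoints(np.array(uv,float).reshape(-1,1,2),c["K"],c["D"]).reshape(-1,2)
    d=np.c_[p,np.ones(len(p))]@c["R"]; o=-c["R"].T@c["tvec"]
    return o+d*((z-o[2])/d[:,2])[:,None]
def proj(c,P): return cv2.projectPoints(np.array(P,float).reshape(-1,1,3),c["rvec"],c["tvec"],c["K"],c["D"])[0].reshape(-1,2)
def blobs(mask,amin,roi=None):
    m=mask.astype(np.uint8)
    if roi: k=np.zeros_like(m); x0,y0,x1,y1=roi; k[y0:y1,x0:x1]=1; m=m*k
    n,l,s,ce=cv2.connectedComponentsWithStats(m)
    return [(ce[i],s[i,4],l==i) for i in range(1,n) if s[i,4]>=amin]
def rect(b): return cv2.minAreaRect(np.argwhere(b)[:,::-1].astype(np.float32))
def hsv(c): return cv2.cvtColor(c["color"],cv2.COLOR_RGB2HSV)
E
python3 - <<'E'
from h import *
np.set_printoptions(precision=4,suppress=True)
for n,rc,rl,rm in(("top",(380,180,435,262),(270,135,320,212),(145,195,220,295)),("scene",(190,195,250,262),(300,180,375,275),(380,160,475,228))):
    c=cam(n);h=hsv(c);H,S,V=h[...,0],h[...,1],h[...,2]
    print(n)
    for ce,a,b in blobs((H>15)&(H<32)&(S>150)&(V>60),15,rc): print(" yellow",ce,a,cast(c,[ce],.02)[0])
    for ce,a,b in blobs((V<75)|((H>15)&(H<32)&(S>150)),60,rc):
        r=rect(b); print(" cell",ce,a,r,cast(c,[ce],.017)[0])
    for ce,a,b in blobs((H>100)&(H<130)&(S>120)&(V>40),100,rl):
        bx=cv2.boxPoints(rect(b)); print(" blue",ce,a,"\n",bx,"\n",cast(c,bx,.130))
    for ce,a,b in blobs((S<90)&(V>90),20,rl): print(" grey",ce,a,rect(b),cast(c,[ce],.166)[0])
    for ce,a,b in blobs((H>5)&(H<22)&(S>80),1000,rm): 
        bx=cv2.boxPoints(rect(b));print(" mat",ce,a,cast(c,[ce],.003)[0],"\n",cast(c,bx,.003))
    x0,y0,x1,y1=(250,125,450,300) if n=="top" else (180,160,400,310)
    cv2.imwrite(f"pics/{n}z.png",cv2.resize(c["color"][y0:y1,x0:x1,::-1],None,fx=3.5,fy=3.5,interpolation=2))
E
```

```text
top
 yellow [423.0847 195.1017] 59 [ 0.5687 -0.3332  0.02  ]
 yellow [400.6719 241.7031] 64 [ 0.4482 -0.2698  0.02  ]
 cell [414.2205 195.5827] 254 ((414.5, 196.0), (12.0, 23.0), 90.0) [ 0.5683 -0.3105  0.017 ]
 cell [394.0272 247.2957] 257 ((394.280517578125, 246.9756317138672), (12.806248664855957, 22.957542419433594), 51.34019470214844) [ 0.4341 -0.2524  0.017 ]
 blue [295.3686 170.7782] 974 
 [[275.1477 141.8743]
 [311.8716 140.7615]
 [313.8229 205.1569]
 [277.099  206.2697]] 
 [[ 0.6949  0.044   0.13  ]
 [ 0.6958 -0.0455  0.13  ]
 [ 0.5383 -0.0471  0.13  ]
 [ 0.5374  0.0412  0.13  ]]
 blue [290.4454 179.8655] 119 
 [[279.3663 175.6634]
 [300.8515 173.5148]
 [301.9406 184.4059]
 [280.4554 186.5545]] 
 [[ 0.6116  0.0348  0.13  ]
 [ 0.6158 -0.0172  0.13  ]
 [ 0.5891 -0.0194  0.13  ]
 [ 0.585   0.0325  0.13  ]]
 grey [299.9669 159.5592] 785 ((294.5, 173.0), (76.0, 49.0), 90.0) [ 0.6434 -0.017   0.166 ]
 grey [272.3333 207.7   ] 30 ((274.0, 206.5), (8.0, 9.0), 0.0) [0.5311 0.0493 0.166 ]
 grey [296.5909 210.4091] 22 ((296.5, 210.0), (11.0, 2.0), -0.0) [ 0.5236 -0.0071  0.166 ]
 mat [
[... 803 characters left out ...]
 0.13  ]]
 grey [307.7027 237.5015] 1352 ((311.9999694824219, 226.99996948242188), (23.999996185302734, 93.99998474121094), 0.0) [ 0.7157 -0.0878  0.166 ]
 grey [319.6325 182.5128] 117 ((319.5, 184.5), (9.0, 21.0), 90.0) [ 0.5459 -0.03    0.166 ]
 grey [356.6013 232.6436] 2315 ((350.9999694824219, 226.99996948242188), (93.99998474121094, 45.99999237060547), 90.0) [0.721  0.0128 0.166 ]
 grey [335.9496 201.8655] 119 ((335.5024719238281, 201.83792114257812), (12.340719223022461, 32.709197998046875), 61.821407318115234) [ 0.6203 -0.0076  0.166 ]
 mat [426.7956 195.1982] 2568 [0.4622 0.3008 0.003 ] 
 [[0.3557 0.215  0.003 ]
 [0.2409 0.3823 0.003 ]
 [0.5502 0.3858 0.003 ]
 [0.6258 0.245  0.003 ]]
```

View pics/topz.png

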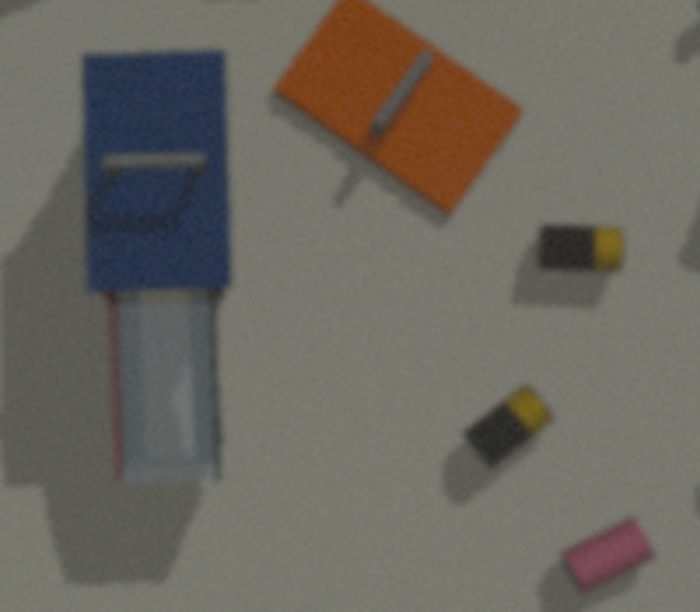

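```bash
cat >> h.py <<'E'
from scipy.spatial.transform import Rotation as Ro
def Rt(o): return Ro.from_euler("xyz",o["tcp_rot"],degrees=True).as_matrix()
def z35(u,off): return (np.array(u,float)+.5)/3.5-.5+np.array(off)
E
python3 - <<'E'
from h import *
np.set_printoptions(precision=4,suppress=True)
o=status.get_obs(); print(Rt(o))
c=cam("top")
b=cast(c,z35([[103,160],[205,160]],[250,125]),.166); print("bar",b,b.mean(0))
k=cast(c,z35([[84,55],[222,52],[228,288],[88,291]],[250,125]),.13); print(k,k.mean(0))
for a,b in((0,3),(1,2),(1,0),(2,3)): d=(k[a]-k[b]); print(np.linalg.norm(d),np.degrees(np.arctan2(d[1],d[0])))
E
```

```text
[[-0.0003  0.3735 -0.9276]
 [ 0.0008 -0.9276 -0.3735]
 [-1.     -0.0008  0.    ]]
bar [[ 0.6187  0.0325  0.166 ]
 [ 0.6173 -0.0359  0.166 ]] [ 0.618  -0.0017  0.166 ]
[[ 0.6988  0.0476  0.13  ]
 [ 0.6989 -0.0484  0.13  ]
 [ 0.5339 -0.0493  0.13  ]
 [ 0.5339  0.0468  0.13  ]] [ 0.6164 -0.0008  0.13  ]
0.16486374908503346 0.29239100387715217
0.16493332334340652 0.2957570250954001
0.0960562505234873 -89.94222322145441
0.09606625002502203 -89.98369448417498
```

View pics/scenez.png

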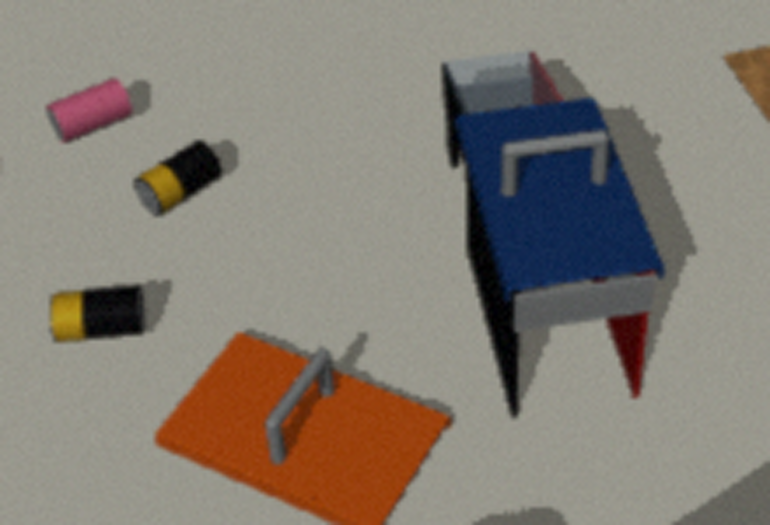

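The scene crop agrees with the top view: the bar is centred over the blue plate, and the plate measures about 165 x 96 mm at (0.617,-0.001) with yaw near 0. Plus ends face the camera's left. Now moving to the cover.

```bash
python3 -m jog '0 -20 -36 -4;0 -48 -86 -10;0 -76 -137 -16;0 -104 -188 -22;0 -132 -238 -28;0 -160 -289 -34;0 -188 -340 -40;0 -216 -390 -46' 1 20; python3 -c "
from h import *
o=status.get_obs();print(o['q'],o['time']);print(Rt(o).round(4))"
```

```text
time: 1.25
ee_pos: [0.4875, -0.1624, 0.2314]
tcp_rot: [77.0, 90.0, -34.9]
wrist_force: [1.1, -0.7, 0.1]
opening: 0.0854
[-1.84267540e+01 -1.40656097e-02  4.91588369e+00  9.49087793e+01
 -6.25057081e-03  9.34374638e+01] 1.25
[[ 3.000e-04  9.281e-01 -3.724e-01]
 [-2.000e-04 -3.724e-01 -9.281e-01]
 [-1.000e+00  4.000e-04  1.000e-04]]
```

```bash
python3 -m jog '0 16 -52 -6;0 32 -104 -12;0 48 -156 -18;0 57 -186 -21;0 61 -198 -22;0 61 -198 -22;0 61 -198 -22;0 61 -198 -22'
python3 - <<'E'
from h import *
o=status.get_obs();print(o['ee_pos'],o['q']);print(Rt(o).round(4))
c=cam("wrist","w1")
print({k:c[k] for k in("rvec","tvec","vfov","cx","cy","D")})
print(proj(c,[[.618,-.0317,.166],[.618,.0283,.166],[.618,-.0017,.166]]))
E
```

```text
time: 2.25
ee_pos: [0.617, -0.0046, 0.2318]
tcp_rot: [74.2, 90.0, -16.0]
wrist_force: [1.0, 0.1, 0.7]
opening: 0.0857
[ 0.61698493 -0.00462342  0.23175034] [-4.25873159e-01  1.45277444e+01  2.10036196e+01  9.64488557e+01
 -7.51031494e-03  8.97402651e+01]
[[ 5.0e-04  1.0e+00 -2.9e-03]
 [-1.0e-04 -2.9e-03 -1.0e+00]
 [-1.0e+00  5.0e-04  1.0e-04]]
{'rvec': array([-2.86322420e+00,  3.14332853e-03, -3.10173114e-04]), 'tvec': array([-0.61750051, -0.03804095,  0.37738646]), 'vfov': 61.21593081885755, 'cx': 319.27387643343206, 'cy': 195.49061979285247, 'D': array([-0.05657739,  0.        ,  0.        ,  0.        ,  0.        ])}
[[320.24394091 250.2097628 ]
 [320.11602188 161.71544358]
 [320.18330973 207.66653225]]
```

View pics/w1.png

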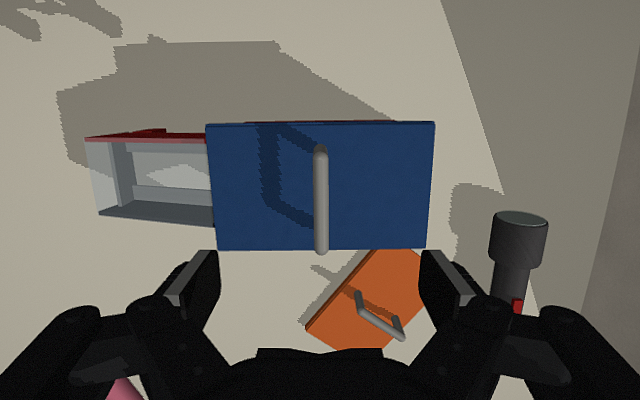

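The wrist view shows the bar at column 321, rows 145 to 254, on the plate's middle (columns 206 to 435), so the estimate holds to a few mm. Descending to grip it.

```bash
python3 -m jog '20 1 -2 0;40 1 -4 0;60 1 -4 0;75 1 -4 0;83 1 -4 0;83 1 -4 0;83 1 -4 0;83 1 -4 0' 0.5 60 && python3 -m jog '0 0 0 0;0 0 0 0;0 0 0 0;0 0 0 0;0 0 0 0;0 0 0 0;0 0 0 0;0 0 0 0' 0 60
```

```text
time: 3.3
ee_pos: [0.6188, 0.0004, 0.149]
tcp_rot: [88.1, 89.9, -2.0]
wrist_force: [0.0, -1.3, 0.0]
opening: 0.0429
time: 4.3
ee_pos: [0.6186, 0.0004, 0.1486]
tcp_rot: [92.1, 90.0, 2.0]
wrist_force: [0.2, 0.3, 5.0]
opening: 0.0079
```

```bash
python3 -m jog '-10 0 0 0;-25 0 0 0;-45 0 0 0;-65 0 0 0;-70 0 0 0;-70 -16 -29 0;-70 -36 -65 -1;-70 -60 -108 -2' && python3 -m jog '0 -24 -42 -1;0 -48 -86 -2;0 -72 -129 -3;0 -90 -161 -4;0 -102 -182 -4;0 -108 -193 -4;0 -108 -193 -4;0 -108 -193 -4'
python3 - <<'E'
from h import *
o=status.get_obs();print(o['ee_pos'],Rt(o).round(3)[:,1])
c=cam("top","t2");c2=cam("scene","s2")
cv2.imwrite("pics/m2.png",np.vstack([c["color"][120:320,100:460,::-1],c2["color"][100:300,240:600,::-1]]))
E
```

```text
time: 5.3
ee_pos: [0.5579, 0.1091, 0.2177]
tcp_rot: [-81.1, 90.0, -169.2]
wrist_force: [-0.0, 0.1, -2.1]
opening: 0.0077
time: 6.3
ee_pos: [0.4445, 0.2971, 0.2182]
tcp_rot: [-20.0, 90.0, -104.1]
wrist_force: [0.5, -0.5, -1.7]
opening: 0.0077
[0.44454249 0.29708986 0.21815641] [ 0.995  0.103 -0.   ]
```

View pics/m2.png

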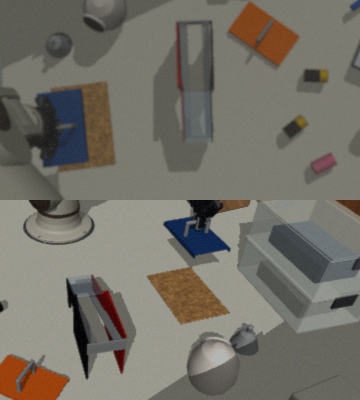

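The cover is held level over the mat. Next I'll lower it.

```bash
python3 -m jog '30 3 -2 0;65 6 -4 0;105 6 -4 0;140 6 -4 0;160 6 -4 0;172 6 -4 0;178 6 -4 0;182 6 -4 0' && python3 -m jog '1 0 0 0;1 0 0 0;1 0 0 0;1 0 0 0;1 0 0 0;1 0 0 0;1 0 0 0;1 0 0 0' 0.45 20
```

```text
time: 7.4
ee_pos: [0.4501, 0.3024, 0.0368]
tcp_rot: [117.6, 89.9, 33.5]
wrist_force: [-1.2, -0.0, -1.2]
opening: 0.0079
time: 8.4
ee_pos: [0.4497, 0.3023, 0.0353]
tcp_rot: [-76.5, 90.0, -160.6]
wrist_force: [0.0, -0.3, -0.2]
opening: 0.0381
```

```bash
python3 -m jog '-15 0 0 0;-50 0 0 0;-95 0 0 0;-140 2 20 0;-165 5 60 1;-170 9 105 1;-170 14 158 2;-170 18 213 2' && python3 -m jog '0 5 56 1;0 10 114 1;0 15 172 2;0 20 230 2;0 25 288 3;0 30 340 3;0 34 380 3;0 36 405 3' 0.75
python3 - <<'E'
from h import *
np.set_printoptions(precision=4,suppress=True)
o=status.get_obs();print(o['ee_pos'],o['q'],Rt(o).round(3)[:,1])
c=cam("wrist","w3"); h=hsv(c);H,S,V=[h[...,i] for i in range(3)]
print(proj(c,[[.568,-.312,.017],[.568,-.333,.017]]))
for ce,a,b in blobs((H>15)&(H<32)&(S>150)&(V>60),50): print(" yellow",ce,a,cast(c,[ce],.017)[0], cv2.boxPoints(rect(b)))
E
```

```text
time: 9.4
ee_pos: [0.4898, 0.0909, 0.2067]
tcp_rot: [96.6, 89.9, 10.5]
wrist_force: [0.8, 0.7, 0.6]
opening: 0.0382
time: 10.4
ee_pos: [0.5532, -0.3113, 0.206]
tcp_rot: [51.3, 90.0, -37.9]
wrist_force: [-0.3, -0.4, 1.0]
opening: 0.0639
[ 0.5532 -0.3113  0.206 ] [-29.3653  16.5333  20.5758  94.0132  -0.0044  59.7882] [1.    0.015 0.   ]
[[333.6335 173.1162]
 [333.0748 193.3524]]
 yellow [210.8288 126.8237] 777 [ 0.4478 -0.2679  0.017 ] [[189.92 127.56]
 [217.44 106.92]
 [231.6  125.8 ]
 [204.08 146.44]]
 yellow [333.5714 195.4458] 637 [ 0.5686 -0.3352  0.017 ] [[316.1283 205.0752]
 [317.5443 183.8363]
 [350.3319 186.0222]
 [348.9159 207.2611]]
```

View pics/w3.png

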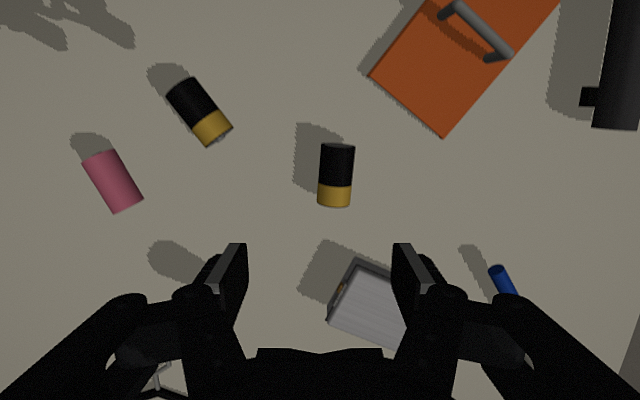

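Wrist view: cell A spans about (338,144) to (334,207) with yellow at the near end, cell B is at (200,111), and the pink one is separate. Refining both poses from this view.

Run:
```python
from h import *
np.set_printoptions(precision=4,suppress=True)
c=cam("wrist");h=hsv(c);H,S,V=[h[...,i] for i in range(3)]
m=(V<60)|((H>15)&(H<32)&(S>150)&(V>60))
for ce,a,b in blobs(m,800,(150,60,370,220)):
    P=cast(c,np.argwhere(b)[:,::-1],.022)[:,:2]*1000
    r=cv2.minAreaRect(P.astype(np.float32)); bx=cv2.boxPoints(r)
    print(ce,a,P.mean(0),r)
    yl=b&(H>15)&(H<32)&(S>150); Y=cast(c,np.argwhere(yl)[:,::-1],.022)[:,:2].mean(0)*1000
    K=cast(c,np.argwhere(b&~yl)[:,::-1],.022)[:,:2].mean(0)*1000
    d=Y-K; print("  yaw plus",np.degrees(np.arctan2(d[1],d[0])))
```

```text
[197.2107 106.9767] 2402 [ 437.8926 -251.1496] ((438.33258056640625, -251.87631225585938), (34.58666229248047, 63.6959342956543), 36.71337127685547)
  yaw plus -53.521455323226405
[334.9882 171.337 ] 2119 [ 569.0405 -311.3738] ((568.9573364257812, -312.44091796875), (64.70282745361328, 32.98042678833008), 86.47216033935547)
  yaw plus -93.86957399255328
```

```bash
python3 -m jog '20 5 0 2;60 10 1 4;100 15 1 4.5;140 15.5 1 4.5;170 15.5 1 4.5;190 15.5 1 4.5;200 15.5 1 4.5;203 15.5 1 4.5' && python3 -m jog '0 0 0 0;0 0 0 0;0 0 0 0;0 0 0 0;0 0 0 0;0 0 0 0;0 0 0 0;0 0 0 0' 0.2 40; python3 -c "
from h import *
o=status.get_obs();print(o['ee_pos'],Rt(o).round(3)[:,1])"
```

```text
time: 11.5
ee_pos: [0.5691, -0.3099, 0.0027]
tcp_rot: [70.0, 90.0, -23.5]
wrist_force: [-0.5, -0.5, 0.7]
opening: 0.0639
time: 12.5
ee_pos: [0.5693, -0.3103, 0.0035]
tcp_rot: [64.5, 89.9, -29.1]
wrist_force: [-2.0, 1.3, 5.9]
opening: 0.0329
[ 0.56934325 -0.31030609  0.00353708] [ 0.998 -0.062  0.002]
```

```bash
python3 -m jog '-15 0 0 0;-50 0 0 -10;-95 0 0 -20;-135 2 -20 -30;-165 5 -50 -40;-177 10 -85 -50;-177 14 -125 -60;-177 18 -165 -70'
cat > st.py <<'E'
from h import *
import sys
np.set_printoptions(precision=4,suppress=True)
o=status.get_obs();R=Rt(o);print(o['ee_pos'],"jaw yaw",np.degrees(np.arctan2(R[1,1],R[0,1])).round(2),"q6",o['q'][5].round(1),o['wrist_force'],o['opening'])
if len(sys.argv)>3:
    d=np.array([float(a) for a in sys.argv[1:4]])-o['ee_pos']; print("tool shift mm",(R.T@d*1000).round(1))
E
python3 st.py .622 0 .18
python3 - <<'E'
from h import *
c=cam("top"); x0,y0,x1,y1=130,110,340,300
cv2.imwrite("pics/t4.png",cv2.resize(c["color"][y0:y1,x0:x1,::-1],None,fx=3.5,fy=3.15*3.5/3.15,interpolation=2)[:600])
E
```

```text
time: 13.5
ee_pos: [0.5971, -0.1453, 0.1804]
tcp_rot: [9.0, 89.9, -14.2]
wrist_force: [0.8, 0.5, -1.2]
opening: 0.0327
[ 0.5971 -0.1453  0.1804] jaw yaw 66.74 q6 9.6 [ 0.8014  0.4953 -1.1717] 0.03273997189361799
tool shift mm [  0.4 143.3 -34.5]
```

View pics/t4.png

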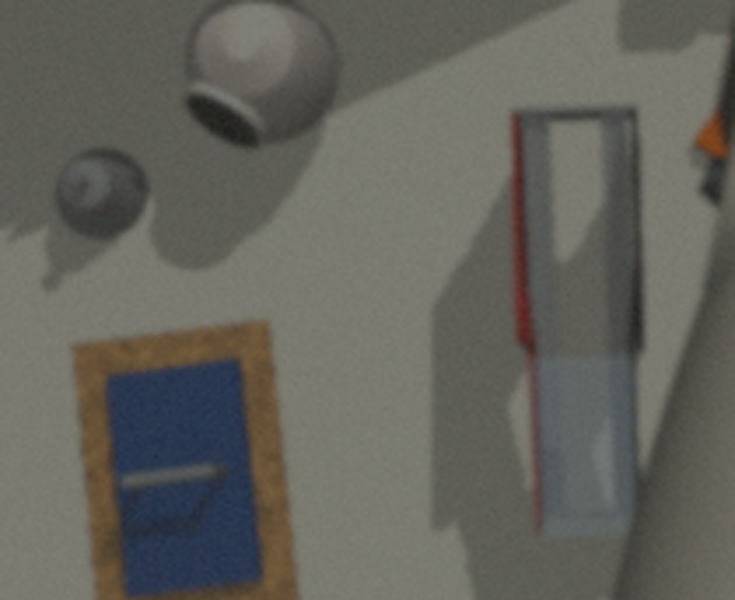

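The top crop shows the cover flat, loop up and well inside the mat. The empty bay spans columns 513 to 637 from row 108 down, and the roof starts near row 352. Measuring the bay's centre, then finishing the turn.

```bash
python3 - <<'E'
from h import *
np.set_printoptions(precision=4,suppress=True)
c=cam("top"); O=[130,110]
print("rear outer top corners\n",cast(c,z35([[513,108],[637,106]],O),.126))
print("wall tops at taper start/roof edge\n",cast(c,z35([[524,352],[641,352]],O),.126))
print("gap at up/hi\n",cast(c,z35([[551,125],[605,125]],O),.11))
E
python3 -m jog '0 20 -5 -10;0 45 -11 -20;0 70 -17 -30;0 95 -23 -40;0 115 -28 -50;0 130 -31 -60;0 140 -34 -70;0 143 -34 -80'; python3 st.py .622 0 .18
```

```text
rear outer top corners
 [[ 0.6992  0.0417  0.126 ]
 [ 0.6988 -0.0449  0.126 ]]
wall tops at taper start/roof edge
 [[ 0.5282  0.0362  0.126 ]
 [ 0.5265 -0.0443  0.126 ]]
gap at up/hi
 [[ 0.69    0.0163  0.11  ]
 [ 0.6892 -0.0218  0.11  ]]
time: 14.6
ee_pos: [0.6231, -0.0017, 0.1799]
tcp_rot: [-91.5, 90.0, -34.8]
wrist_force: [-0.3, -0.1, -0.8]
opening: 0.033
[ 0.6231 -0.0017  0.1799] jaw yaw 146.69 q6 -56.8 [-0.2753 -0.1284 -0.7584] 0.03299022450688459
tool shift mm [-0.1  1.9  0.9]
```

```bash
python3 -m jog '0 0 -1 -10;5 0 -2 -20;12 0 -2 -29;20 0 -2 -33;40 0 -2 -33.5;60 0 -2 -33.5;75 0 -2 -33.5;81 0 -2 -33.5'; python3 st.py .622 -.0037 .097
python3 - <<'E'
from h import *
c=cam("wrist","w5"); s=cam("scene")
cv2.imwrite("pics/m5.png",np.hstack([c["color"][:,:,::-1][40:400,100:540],cv2.resize(s["color"][160:280,290:390,::-1],(300,360),interpolation=2)]))
E
```

```text
time: 15.6
ee_pos: [0.6216, -0.0038, 0.0976]
tcp_rot: [95.0, 89.9, -175.1]
wrist_force: [1.0, 0.1, -1.6]
opening: 0.0329
[ 0.6216 -0.0038  0.0976] jaw yaw 179.88 q6 -90.2 [ 0.9507  0.0759 -1.6106] 0.0329095554950576
tool shift mm [ 0.6 -0.4  0.1]
```

View pics/m5.png

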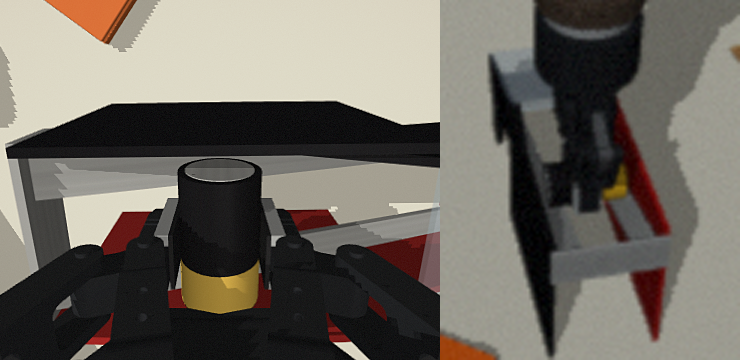

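The battery sits square between the walls with its yellow end at the red wall. Releasing it and lifting.

```bash
python3 -m jog '1 0 0 0;1 0 0 0;1 0 0 0;1 0 0 0;1 0 0 0;1 0 0 0;1 0 0 0;1 0 0 0' 0.6 20; python3 -m jog '-4 0 0 0;-10 0 0 0;-18 0 0 0;-28 0 0 0;-40 0 0 0;-60 0 0 0;-90 0 0 0;-120 0 0 0'; python3 st.py .438 -.2515 .2;  python3 - <<'E'
from h import *
c=cam("wrist"); s=cam("scene")
cv2.imwrite("pics/m6.png",np.hstack([c["color"][:,:,::-1][0:360,100:540],cv2.resize(s["color"][160:280,290:390,::-1],(300,360),interpolation=2)]))
E
```

```text
time: 16.7
ee_pos: [0.6219, -0.0034, 0.0973]
tcp_rot: [54.1, 90.0, 144.0]
wrist_force: [-1.4, 0.4, 0.1]
opening: 0.0511
time: 17.7
ee_pos: [0.6219, -0.0034, 0.2189]
tcp_rot: [-87.3, 90.0, 2.6]
wrist_force: [0.0, -0.5, -0.0]
opening: 0.0511
[ 0.6219 -0.0034  0.2189] jaw yaw 179.93 q6 -90.2 [ 0.0444 -0.49   -0.0053] 0.05107298777607521
tool shift mm [  18.8  183.6 -248.3]
```

View pics/m6.png

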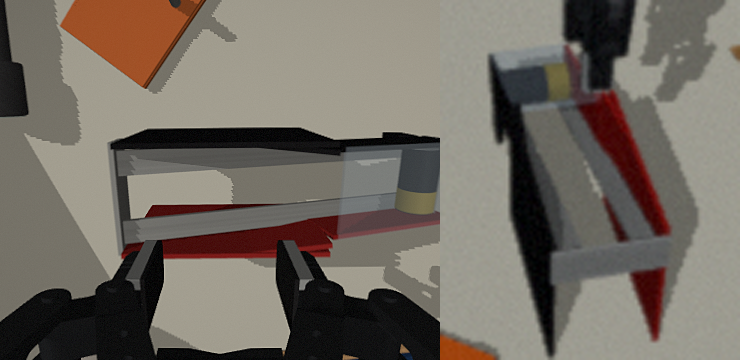

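The battery rolled down under the roof and lies square with its yellow end at the red wall (wrist crop (418,180)). Going for cell B now.

```bash
python3 -m jog '0 15 -20 10;0 35 -48 20;0 60 -80 30;0 85 -115 40;0 110 -150 50;0 130 -180 60;0 150 -205 70;0 165 -225 80' 0.75; python3 st.py .436 -.2515 .2
```

```text
time: 18.8
ee_pos: [0.4557, -0.2291, 0.2172]
tcp_rot: [166.5, 90.0, 176.1]
wrist_force: [0.5, -0.1, -0.1]
opening: 0.0639
[ 0.4557 -0.2291  0.2172] jaw yaw 99.57 q6 -36.3 [ 0.5494 -0.1186 -0.1115] 0.06392488567477995
tool shift mm [ 17.2 -18.8 -23.1]
```

```bash
python3 -m jog '0 -4 -5 10;5 -8 -10 20;10 -12 -15 30;17 -17 -20 40;17 -19 -23 50;17 -19 -23 59;17 -19 -23 63;17 -19 -23 63'
python3 - <<'E'
from h import *
np.set_printoptions(precision=4,suppress=True)
c=cam("wrist","w7");h=hsv(c);H,S,V=[h[...,i] for i in range(3)]
Yl=(H>15)&(H<32)&(S>150)&(V>60)
t=proj(c,[[.436,-.2515,.02]])[0].astype(int); print(t)
for ce,a,b in blobs((V<60)|Yl,800,(t[0]-60,max(t[1]-70,0),t[0]+60,t[1]+60)):
    P=cast(c,np.argwhere(b)[:,::-1],.022)[:,:2]*1000
    r=cv2.minAreaRect(P.astype(np.float32))
    print(ce,a,P.mean(0),r); Y=cast(c,np.argwhere(b&Yl)[:,::-1],.022)[:,:2].mean(0)*1000;K=cast(c,np.argwhere(b&~Yl)[:,::-1],.022)[:,:2].mean(0)*1000
    d=Y-K; print("  yaw plus",np.degrees(np.arctan2(d[1],d[0])))
E
python3 st.py .436 -.2515 .003
```

```text
time: 19.8
ee_pos: [0.4372, -0.2509, 0.2001]
tcp_rot: [-155.8, 90.0, 151.1]
wrist_force: [0.5, -0.1, -0.4]
opening: 0.0637
[317 173]
[317.36   175.6478] 2172 [ 437.2401 -252.8423] ((438.06317138671875, -253.97943115234375), (32.590633392333984, 64.5989990234375), 37.08746337890625)
  yaw plus -52.239226741726995
[ 0.4372 -0.2509  0.2002] jaw yaw 37.03 q6 23.1 [-1.0946 -0.4079 -0.3909] 0.06420143561634388
tool shift mm [197.2  -1.3  -0.2]
```

```bash
python3 -m jog '20 -1 1 0;60 -1 1 0;100 -1 1 0;140 -1 1 0;170 -1 1 0;188 -1 1 0;195 -1 1 0;197 -1 1 0' && python3 -m jog '0 0 0 0;0 0 0 0;0 0 0 0;0 0 0 0;0 0 0 0;0 0 0 0;0 0 0 0;0 0 0 0' 0.2 40; python3 st.py .622 -.003 .18
```

```text
time: 20.85
ee_pos: [0.4375, -0.2525, 0.0038]
tcp_rot: [24.3, 90.0, -28.7]
wrist_force: [0.1, -0.6, 0.2]
opening: 0.0642
time: 21.85
ee_pos: [0.4376, -0.2527, 0.0044]
tcp_rot: [20.7, 89.9, -32.4]
wrist_force: [0.6, 0.8, 5.6]
opening: 0.0324
[ 0.4376 -0.2527  0.0044] jaw yaw 36.93 q6 23.1 [0.5676 0.7658 5.5832] 0.032401055107910734
tool shift mm [-175.6  297.5  -88.5]
```

```bash
python3 -m jog '-15 0 0 0;-50 0 0 -10;-95 10 -3 -20;-135 35 -10 -30;-165 70 -21 -40;-176 110 -33 -50;-176 150 -45 -60;-176 195 -58 -70'; python3 st.py .622 -.003 .18
```

```text
time: 22.85
ee_pos: [0.5588, -0.0877, 0.1805]
tcp_rot: [-31.5, 89.9, -14.3]
wrist_force: [0.1, -1.6, -1.4]
opening: 0.033
[ 0.5588 -0.0877  0.1805] jaw yaw 107.24 q6 -26.2 [ 0.0967 -1.5762 -1.3798] 0.03300657206023538
tool shift mm [ 0.6 62.2 85.5]
```

```bash
python3 -m jog '0 10 14 -10;0 22 30 -20;0 36 49 -30;0 48 66 -40;0 56 77 -50;0 61 84 -60;0 62 85 -70;0 62 85 -73'; python3 st.py .622 -.003 .097
python3 - <<'E'
from h import *
c=cam("wrist","w8")
cv2.imwrite("pics/w8.png",c["color"][:,:,::-1])
E
```

```text
time: 23.85
ee_pos: [0.6213, -0.0045, 0.1799]
tcp_rot: [47.6, 90.0, 137.7]
wrist_force: [-0.1, -0.4, -0.5]
opening: 0.0328
[ 0.6213 -0.0045  0.1799] jaw yaw -179.85 q6 -90.6 [-0.1443 -0.3708 -0.4517] 0.03284821990506567
tool shift mm [82.9 -0.7  1.5]
```

View pics/w8.png

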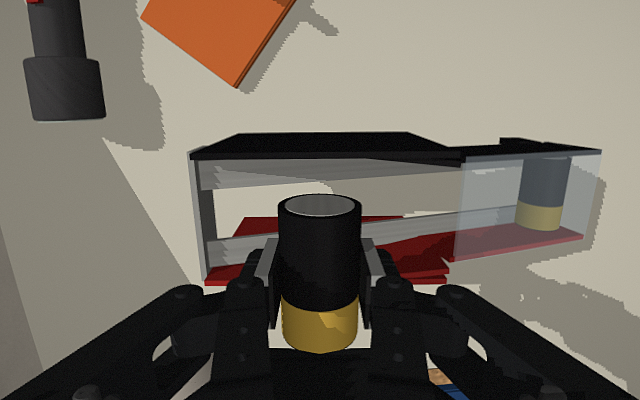

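The first cell rests square near the front stop at (545,193), and cell B is held with its yellow end toward the red wall. Lowering and releasing B.

```bash
python3 -m jog '10 -1 1 0;28 -1 1 0;46 -1 1 0;62 -1 1 0;74 -1 1 0;79 -1 1 0;81 -1 1 0;81 -1 1 0' && python3 -m jog '1 0 0 0;1 0 0 0;1 0 0 0;1 0 0 0;1 0 0 0;1 0 0 0;1 0 0 0;1 0 0 0' 0.6 20; python3 -m jog '-4 0 0 0;-10 0 0 0;-18 0 0 0;-28 0 0 0;-40 0 0 0;-60 0 0 0;-90 0 0 0;-120 0 0 0'
python3 - <<'E'
from h import *
c=cam("wrist","w9"); s=cam("scene"); print(status.get_obs()['time'])
cv2.imwrite("pics/m9.png",np.hstack([c["color"][:,:,::-1][60:360,200:640],cv2.resize(s["color"][160:280,290:390,::-1],(300,300),interpolation=2)]))
E
```

```text
time: 24.9
ee_pos: [0.6226, -0.0037, 0.0987]
tcp_rot: [-92.6, 90.0, -2.6]
wrist_force: [-0.3, -0.1, -0.3]
opening: 0.0325
time: 25.9
ee_pos: [0.6224, -0.0037, 0.0973]
tcp_rot: [78.9, 90.0, 168.8]
wrist_force: [-0.7, 0.3, 0.2]
opening: 0.0513
time: 26.9
ee_pos: [0.6223, -0.0037, 0.2189]
tcp_rot: [-91.5, 90.0, -1.6]
wrist_force: [1.0, 0.2, 0.5]
opening: 0.0514
27.0
```

View pics/m9.png

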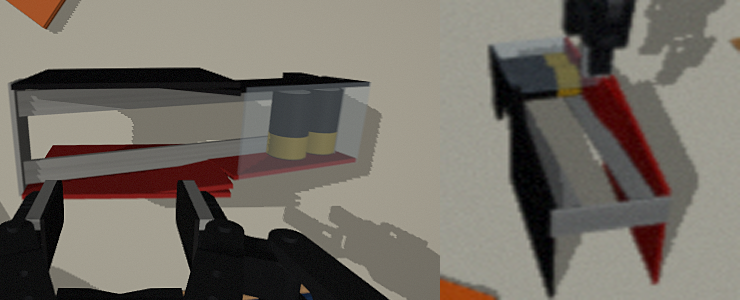

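```bash
cat > chk.py <<'E'
from h import *
np.set_printoptions(precision=4,suppress=True)
c=cam("wrist");h=hsv(c);H,S,V=[h[...,i] for i in range(3)]
t=proj(c,[[.45,.02,.06]])[0].astype(int);print(status.get_obs()['time'],t)
for ce,a,b in blobs((H>15)&(H<32)&(S>70)&(V>60),150,(t[0]-90,max(t[1]-70,0),min(t[0]+90,640),t[1]+70)):
    ys,xs=np.where(b); print(ce.round(1),a,xs.min(),xs.max(),ys.min(),ys.max(),[cast(c,[[x,ce[1]]],.06)[0] for x in(xs.min(),xs.max())])
c=cam("top");h=hsv(c);H,S,V=[h[...,i] for i in range(3)]
for ce,a,b in blobs((H>100)&(H<130)&(S>120)&(V>40),500,(140,190,225,300)): print("cover",rect(b),cast(c,[rect(b)[0]],.015))
E
python3 chk.py; python3 -m jog '0 0 0 0;0 0 0 0;0 0 0 0;0 0 0 0;0 0 0 0;0 0 0 0;0 0 0 0;0 0 0 0'; python3 chk.py
```

```text
27.05 [502 201]
[504.3 204.2] 1213 474 536 191 217 [array([0.4777, 0.0224, 0.06  ]), array([0.4164, 0.0224, 0.06  ])]
cover ((182.1513214111328, 245.77391052246094), (60.987945556640625, 35.56672668457031), 84.50768280029297) [[0.4498 0.2992 0.015 ]]
time: 28.1
ee_pos: [0.6224, -0.0037, 0.2173]
tcp_rot: [110.5, 90.0, -159.6]
wrist_force: [0.3, -0.1, -0.3]
opening: 0.0515
28.15 [502 202]
[504.1 205.4] 1244 473 536 192 219 [array([0.4783, 0.0225, 0.06  ]), array([0.4165, 0.0226, 0.06  ])]
cover ((182.0670623779297, 246.1036376953125), (60.29561233520508, 35.227657318115234), 83.65979766845703) [[0.449  0.2994 0.015 ]]
```

```bash
python3 -c "
from workcell import bot
print(bot.job_done())"
```

```text
the job is handed in; nothing more can be done
None
```

I finished the job and handed it in at about 28 s of the 72 s allowed. The cover came off first and lies flat, loop up, on the cork mat. Both batteries then went in one after the other, with their plus ends towards the red wall.

**Cover:** the last top-camera check put its centre at (0.449, 0.299). The mat's centre is at (0.450, 0.302), so it sits well inside the mat.

**Batteries:** the last picture shows them square and touching under the clear roof. Two readings 1.1 s apart agreed to within a pixel or two, so they were at rest. Their yellow bands together span about 62 mm along the chute, where I expected about 66 mm for two touching batteries, which fits given the camera's slant. The front edge reads x = 0.417, close to where the dispenser's size puts the front stop (about 0.413).

**Limits of the checks:**
- I had used all 12 picture views, so the final rest check was by numbers only.
- I did not measure the key tin, salt pig, egg cup and bell again at the end. No move went near them, and the wrist force readings after each move stayed around 6 N or less.

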